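Switch on the dust extraction with a lever-lock toggle

ROBOT

A 6-joint arm with a two-finger parallel gripper is mounted at the origin on the work surface. World frame = base frame: x ahead of the robot, y to its left, z up, the work surface at z = 0. Lengths are in m, angles in rad, forces in N, time in s.
With the tool pointing down it reaches from about 0.35 to 0.775 m from the base axis. Payload 7.3 kg.
Tool frame: the origin (TCP) lies on the centre line of the jaws, within the pads' length; the fingertips stand 22 mm ahead of it and the grasp point (between the pads) lies 3 mm ahead of it; z points along the fingers, y is the direction in which the jaws open and shut (so a half turn about z gives the same grasp; the last joint's range is limited). The gripper opens to 92 mm and grips with 3 to 60 N. Pads are 19 mm wide; open, the fingers measure 130 mm over their backs; the gripper's body (75 mm by 190 mm) begins 47 mm behind the grasp point.
Start: joints at [0.989, 0.342, 1.524, -0, 1.275, -0.146], TCP at [0.222, 0.476, 0.249] pointing down, gripper open.
Joint ranges: [-2.53, 2.53], [-0.77, 2.02], [0.04, 2.7], [-1, 4.14], [0.28, 2.66], [-3.11, 3.11]. Speed limits (rad/s): [2.57, 2.57, 3.14, 3.14, 3.14, 3.14].

INTERFACE

Orientations are given as a unit quaternion [x, y, z, w].
In Python, from bench import robot gives the robot as it stands.
- The arm moves only by the tool carry_out, never from a script. Its argument "motion" is a list of rows, each a list of 6 numbers: the shift along the tool's x, y, z in mm, then the turn, a rotation vector about the tool's x, y, z in rad. A call has 1 to 5 rows; each row is the pose to reach, as a shift and turn from the pose commanded when the call began, along the tool's axes at that moment; what a row does not reach only later rows make up. A row lasts 1/12 s, in which the tool goes at most 41.7 mm and 7.16 degrees, less where a joint would pass 70% of its speed; a pose out of reach is approached as far as the arm can. A call with a gripper value outside its range is refused whole. "grip" is the gripper's target within -1 to 1 (fully open at 1, half-way at 0, shut at -1), set as the call begins (left out, the last holds). The fingers move at their own pace and stop on an object; "newtons" is the grip in N (left out, the last holds). Time passes only in rows, so rows that repeat a pose let the fingers close. It gives the time, the measured TCP pose, the force and the opening at its end, in the units of the state.
- robot.observe(): the state, without advancing time (a new reading comes with each control period).
- robot.snapshot(name): name is "scene" or "top"; returns the picture (400x640x3 uint8, red, green, blue); there is no depth.
- robot.camera_model(name): a dict with "camera_matrix" (3x3 intrinsics, pixels), "R" (3x3) and "t" (3): a world point X has camera coordinates R X + t. Camera axes: x right, y down, z forward; pixel columns grow to the right and rows downward; lengths in m; the calibration is good to about 2 mm. A picture is of the moment at which its call begins. camera_model takes no time and is no camera call.
- robot.sign_off(): hands the job in, once; it reports no verdict.
The state is a dict: "clock": time; "joints": joint angles; "qd": joint speeds; "effort": joint torques, N m; "tool_pos": TCP position; "orientation": TCP orientation; "force": force on the tool from outside, world axes, zero at the start; "torque": the same for the moment, N m; "opening": finger opening in m.
Only numpy, scipy, OpenCV 4.12 (cv2) and the standard library are available. Lean on these libraries where they do the work, as an engineer would, in place of code of your own. Each camera call takes 0.05 s, during which the arm holds its last target. There are 200 camera calls.

TASK

Switch on the dust extraction at the bench: on the grey switch box with the yellow collar, lift the spring-loaded collar clear of its lock, flip the lever across to the green-marked side, and let the collar go fully back down so that the lever is locked there. Leave the lever with the blue collar as it is.

Things in the scene. Friction and masses are not known exactly. Their poses are not given: they have to be found in the camera images.
- extract_box: Grey box fixed to the bench, its lever with the YELLOW collar: 130 (x) by 100 (y) by 50 mm high; place and yaw vary. Origin: centre of underside, z up. On top a red mark at its -x end, green at +x, and a fixed steel tooth between (20 by 22 mm, its top 91 mm above the origin). Lever axis: parallel to y, 55 mm above the origin; 12 mm steel rod, 16 mm black ball, its top 94 mm from the axis.
- extract_lever (a joint): Angle of the yellow-collared lever, rad: 0 = leaning 0.45 rad from upright to the box's -x (red mark, off); 0.45 = upright; 0.9 = leaning 0.45 rad to the box's +x (green mark, on). With the collar down, the collar's foot meets the tooth and blocks the lever (about 0.05 rad of play); with it lifted the lever swings freely.
- extract_collar (a joint): Lift of the yellow collar along its rod, m: 0 = down, locked; 0.018 = highest. A round sleeve, 28 mm diameter, 28 mm long; when down its middle is 54 mm from the lever axis. Sprung down with 3 N (5 N at the top). Lifted 10 mm or more it passes over the tooth; it drops back to 0 at either end of the swing. Best pinched from above, a finger on each side along the box's y.
- saw_lever (a joint): Angle of the lever with the BLUE collar, on the other, otherwise identical grey box (the band saw's switch), rad: 0 = off, as it stands at the start, 0.9 = on. It may stand to either side of the yellow one.
There are look-alikes about, which are no part of the job. What is shaped like the extract_box but orange is not meant.

How it is judged:
On the way:
1. the yellow collar is lifted at least 6 mm while its lever is still on the red-marked side (value of joint extract_collar above 0.006 m and value of joint extract_lever below 0.45 rad), for 0.1 s.
At the end, for the whole second after the job is handed in: the yellow-collared lever is over on the green-marked side (joint above 0.78 of 0.9 rad) with its collar down (lifted less than 4 mm), so that it is locked there; the blue-collared lever is still off (below 0.1 rad) (value of joint extract_lever above 0.78 rad and value of joint extract_collar below 0.004 m and value of joint saw_lever below 0.1 rad); the robot touches nothing.
It fails at once if the blue-collared lever is flipped (beyond 0.2 rad) (value of joint saw_lever above 0.2 rad).
It also fails if it takes over 35 s, if anything falls off the work surface, if the arm or the gripper's body presses on something with over 40 N, if the wrist force passes 120 N, or if a joint passes its speed limit or range.

## Working session

There is one attempt and no reset: what is moved stays moved. The work goes in short steps, Python scripts to look and compute and a tool call to move; the robot and the scene stay as the last step left them, time stands still between calls to the robot, and variables do not carry over. Pictures are saved under pics/ and viewed, about 8 in all and at most 12, crops included, and the job is handed in when it is done.

Besides the shell and the picture viewer there is one more tool, called after "Emit:" as name(argument=value, ...), one argument or row to a line, values as JSON. carry_out: Moves the arm, as the interface text tells. Its arguments: {"type":"object","properties":{"motion":{"type":"array","items":{"type":"array","items":{"type":"number"}}},"grip":{"type":"number"},"newtons":{"type":"number"}},"required":["motion"]}

```bash
mkdir -p pics; python3 - <<'E'
from bench import robot
import cv2,numpy as np
for n in("scene","top"):
    cv2.imwrite(f"pics/{n}0.png",robot.snapshot(n)[:,:,::-1])
    c=robot.camera_model(n);print(n,c)
print(robot.observe())
E
```

```text
scene {'camera_matrix': array([[432.24648491,   0.        , 321.57013975],
       [  0.        , 432.24648491, 198.19167005],
       [  0.        ,   0.        ,   1.        ]]), 'R': array([[ 0.43465181,  0.90053915,  0.01034593],
       [ 0.55552354, -0.25905015, -0.7901181 ],
       [-0.70885217,  0.34917367, -0.61286731]]), 't': array([-0.29821824, -0.1901103 ,  1.38172481])}
top {'camera_matrix': array([[389.64873969,   0.        , 317.78842003],
       [  0.        , 389.64873969, 193.36292368],
       [  0.        ,   0.        ,   1.        ]]), 'R': array([[ 0.02744531, -0.99946256, -0.01792616],
       [-0.98673129, -0.02421619, -0.16054574],
       [ 0.16002535,  0.02209453, -0.9868656 ]]), 't': array([0.08428602, 0.49208296, 1.05559988])}
{'clock': 0.1, 'joints': array([ 9.89013042e-01,  3.42664923e-01,  1.52492511e+00, -1.86484879e-05,
        1.27541786e+00, -1.45967017e-01]), 'qd': array([-0.00052772, -0.00089277, -0.00388186,  0.00036258,  0.00065782,
       -0.00113792]), 'effort': array([ 1.41261360e-03, -4.32003093e+01, -2.44696891e+01,  7.18679396e-02,
        5.25223883e-02, -7.74030696e-05]), 'tool_pos': array([0.22140875, 0.47565277, 0.24810702]), 'orientation': array([ 2.16184989e-01,  9.76352165e-01, -6.64462613e-04, -2.43506271e-04]), 'force': array([-0.66065669,  0.06415557, -0.2931772 ]), 'torque': array([ 0.01190482, -0.01401989, -0.01980535]), 'opening': 0.09179347784134086}
```

View pics/scene0.png

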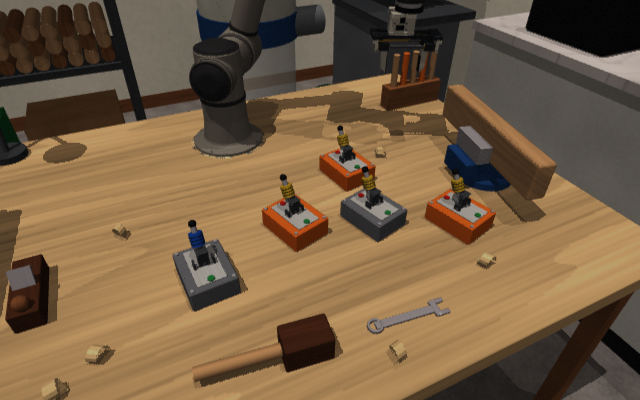

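View pics/top0.png

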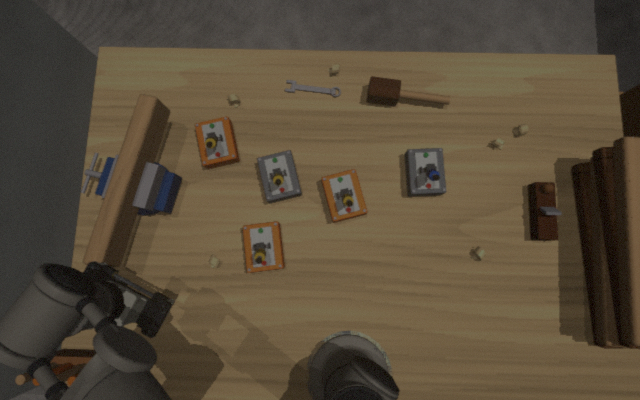

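The pictures show five switch boxes:
- **Grey with yellow collar:** scene (373,210), top (279,177). This is the one I choose.
- **Orange with yellow collar:** scene (295,218), (347,165) and (460,212); top (344,195), (263,247) and (216,142).
- **Grey with blue collar:** scene (206,268), top (426,172). Leave this alone.

Next I'll take a close crop and measure it.

```bash
cat >h.py <<'E'
import cv2,numpy as np
from bench import robot
def ray(n,u,v):
    c=robot.camera_model(n);d=c["R"].T@np.linalg.solve(c["camera_matrix"],[u,v,1.]);return -c["R"].T@c["t"],d
def onz(n,uv,z):
    o,d=ray(n,*uv);return o+d*(z-o[2])/d[2]
def proj(n,X):
    c=robot.camera_model(n);p=c["camera_matrix"]@(c["R"]@np.array(X)+c["t"]);return p[:2]/p[2]
E
python3 - <<'E'
from h import *
T=cv2.imread("pics/top0.png");S=cv2.imread("pics/scene0.png")
a=cv2.resize(T[140:215,235:325],None,fx=4.4,fy=4.4,interpolation=cv2.INTER_CUBIC)
b=cv2.resize(S[160:245,330:416],None,fx=4.4,fy=4.4,interpolation=cv2.INTER_CUBIC)
c=np.zeros((380,790,3),np.uint8);c[:a.shape[0],:a.shape[1]]=a;c[:b.shape[0],400:400+b.shape[1]]=b[:, :390]
cv2.imwrite("pics/crop1.png",c)
def blobs(I,off,lo,hi,name):
    m=cv2.inRange(cv2.cvtColor(I,cv2.COLOR_BGR2HSV),lo,hi)
    n,l,s,ce=cv2.connectedComponentsWithStats(m)
    return [(name,int(s[i,4]),(ce[i]+off).round(1)) for i in range(1,n) if s[i,4]>4]
for n,I,o in(("top",T[140:215,250:310],(250,140)),("scene",S[160:245,335:412],(335,160))):
    for nm,lo,hi in(("red",(0,130,70),(6,255,255)),("green",(45,100,50),(85,255,255)),("yel",(20,150,80),(35,255,255))):
        for r in blobs(I,o,lo,hi,nm):
            print(n,*r, onz(n,r[2],.05 if nm!="yel" else .104).round(4))
# grey outline from top
h=cv2.cvtColor(T,cv2.COLOR_BGR2HSV);m=cv2.inRange(h,(0,0,40),(180,60,255));m[:140]=0;m[215:]=0;m[:,:250]=0;m[:,310:]=0
m=cv2.morphologyEx(m,cv2.MORPH_CLOSE,np.ones((7,7)))
k=max(cv2.findContours(m,0,2)[0],key=cv2.contourArea);r=cv2.minAreaRect(k);q=np.array([onz("top",p,.05) for p in cv2.boxPoints(r)])
print(r,q.round(4),q.mean(0),[np.linalg.norm(q[i]-q[i-1]).round(4) for i in range(4)])
E
```

```text
top red 12 [281.8 189.3] [0.4972 0.1978 0.05  ]
top green 6 [274.5 159.5] [0.5824 0.2222 0.05  ]
top yel 39 [277.9 177.9] [0.5186 0.2033 0.104 ]
scene red 19 [360.4 194.6] [0.4909 0.2007 0.05  ]
scene green 11 [356.6 166.1] [0.3754 0.2551 0.05  ]
scene green 16 [387.2 212. ] [0.5766 0.2243 0.05  ]
scene yel 101 [368.6 182. ] [0.5164 0.2043 0.104 ]
((278.558837890625, 175.73529052734375), (45.354156494140625, 35.65273666381836), 75.96376037597656) [[0.5854 0.2757 0.05  ]
 [0.6129 0.1783 0.05  ]
 [0.4869 0.1427 0.05  ]
 [0.4602 0.2382 0.05  ]] [0.53633399 0.20873477 0.05      ] [np.float64(0.1307), np.float64(0.1011), np.float64(0.1309), np.float64(0.0992)]
```

View pics/crop1.png

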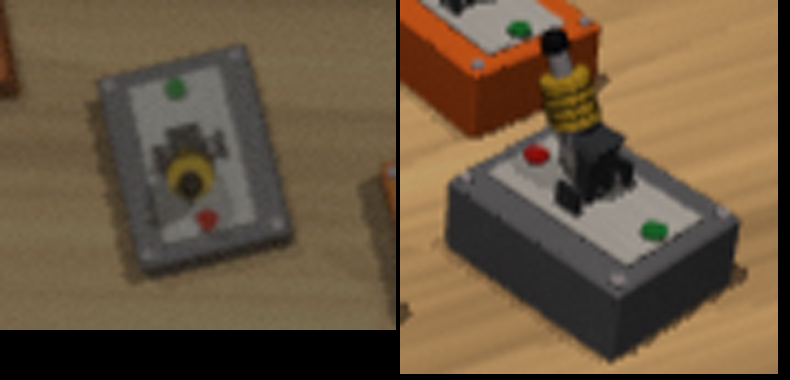

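The crop confirms it: grey box, yellow collar, lever leaning to the red mark. The box centre is about (0.537, 0.209) with yaw 0.275, from the top view's red mark (282,189) and green mark (274,159). I'll compute the approach in tool axes.

```bash
cat >>h.py <<'E'
from scipy.spatial.transform import Rotation as R
C=np.array([.537,.209,.055]);YAW=.275
def target(th,dist):
    "tool aligned with rod at joint value th; grasp point dist m from the lever axis"
    a=th-.45;bx=np.array([np.cos(YAW),np.sin(YAW),0]);up=np.sin(a)*bx+[0,0,np.cos(a)]
    y=np.array([-np.sin(YAW),np.cos(YAW),0]);z=-up
    return C+up*(dist+.003),R.from_matrix(np.c_[np.cross(y,z),y,z])
def delta(th,dist,s=None):
    s=s or robot.observe();p,r=target(th,dist);q=R.from_quat(s["orientation"])
    return (q.inv().apply(p-s["tool_pos"])*1000).round(1),(q.inv()*r).as_rotvec().round(3)
E
python3 - <<'E'
from h import *
print(*delta(0,.21),*target(0,.21)[0])
print(robot.observe()["clock"])
E
```

```text
[-328.4 -168.9    1.5] [-0.161 -0.431 -0.698] 0.4478335587026353 0.18384181204602115 0.24679523280112017
0.1
```

Emit:
carry_out(
  motion=[
    [-33,-17,0,-0.02,-0.05,-0.08],
    [-66,-34,0,-0.04,-0.1,-0.16],
    [-99,-51,0,-0.06,-0.15,-0.24],
    [-132,-68,0,-0.08,-0.2,-0.32],
    [-165,-85,0,-0.09,-0.23,-0.37],
  ],
  grip=1,
)

```text
clock: 0.52
tool_pos: [0.3352, 0.3277, 0.2484]
orientation: [0.029, 0.992, 0.019, 0.122]
force: [-0.2, 0.7, -0.0]
opening: 0.0914
```

```bash
python3 - <<'E'
from h import *
print(*delta(0,.21));print(robot.observe())
E
```

```text
[-117.6 -137.7   24.6] [-0.071 -0.197 -0.324]
{'clock': 0.5167, 'joints': array([ 0.69491731,  0.1458154 ,  1.81784629, -0.16120694,  0.974846  ,
       -0.74053305]), 'qd': array([-0.96723633, -0.33472197,  0.47650564, -0.03215317, -0.59574412,
       -1.4546838 ]), 'effort': array([  6.38338163, -31.64597154, -24.63558733,  -0.67633493,
        -0.08044703,   1.90249175]), 'tool_pos': array([0.33524846, 0.32773504, 0.24838454]), 'orientation': array([0.02893627, 0.99193278, 0.01855172, 0.12201592]), 'force': array([-0.24648581,  0.66682244, -0.01464423]), 'torque': array([0.00983556, 0.12908762, 0.03856472]), 'opening': 0.0914280909912933}
```

Emit:
carry_out(
  motion=[
    [-25,-30,5,-0.02,-0.05,-0.08],
    [-50,-60,10,-0.04,-0.1,-0.16],
    [-75,-90,15,-0.06,-0.15,-0.25],
    [-95,-115,20,-0.06,-0.17,-0.28],
    [-95,-115,20,-0.06,-0.17,-0.28],
  ],
)

```text
clock: 0.93
tool_pos: [0.4274, 0.2042, 0.2465]
orientation: [-0.108, 0.972, 0.027, 0.208]
force: [0.0, 0.1, 0.3]
opening: 0.0918
```

Emit:
carry_out(
  motion=[
    [0,0,0,0,0,0],
    [0,0,0,0,0,0],
  ],
)

```text
clock: 1.1
tool_pos: [0.4252, 0.2087, 0.2466]
orientation: [-0.108, 0.972, 0.029, 0.206]
force: [0.1, 0.3, 0.1]
opening: 0.0918
```

```bash
python3 - <<'E'
from h import *
print(*delta(0,.21),*delta(0,.13));print(robot.observe()["joints"])
E
```

```text
[-15.3 -29.2   6.3] [-0.011 -0.03  -0.052] [-17.7 -28.3  86.3] [-0.011 -0.03  -0.052]
[ 0.30984252  0.0579939   1.97607406 -0.03884728  0.68884755 -1.45707303]
```

Well placed. Now to the pregrasp pose (grasp point 130 mm from the axis), then a look.

Emit:
carry_out(
  motion=[
    [-15,-29,6,-0.01,-0.03,-0.05],
    [-16,-29,35,-0.01,-0.03,-0.05],
    [-17,-28,65,-0.01,-0.03,-0.05],
    [-18,-28,86,-0.01,-0.03,-0.05],
    [-18,-28,86,-0.01,-0.03,-0.05],
  ],
)

```text
clock: 1.52
tool_pos: [0.4804, 0.1953, 0.1716]
orientation: [-0.135, 0.966, 0.03, 0.218]
force: [0.0, -0.7, -1.1]
opening: 0.0919
```

Emit:
carry_out(
  motion=[
    [0,0,0,0,0,0],
    [0,0,0,0,0,0],
  ],
)

```text
clock: 1.68
tool_pos: [0.4814, 0.195, 0.1762]
orientation: [-0.135, 0.965, 0.03, 0.222]
force: [-0.3, -0.2, 0.7]
opening: 0.0919
```

```bash
python3 - <<'E'
from h import *
print(*delta(0,.13),*delta(0,.057))
S=robot.snapshot("scene")[:,:,::-1];T=robot.snapshot("top")[:,:,::-1]
a=cv2.resize(S[120:260,310:440],None,fx=4,fy=4,interpolation=2)
cv2.imwrite("pics/pre.png",a)
m=cv2.inRange(cv2.cvtColor(np.ascontiguousarray(S),cv2.COLOR_BGR2HSV),(20,150,80),(35,255,255))[160:245,360:385];print(m.sum()/255)
for n,u in(("scene",(368.6,182)),("top",(277.9,177.9))): print(n,u,proj(n,target(0,.054)[0]-[0,0,.003]))
# two-ray collar position
A,d=ray("scene",368.6,182);B,e=ray("top",277.9,177.9)
k=np.linalg.lstsq(np.c_[d,-e],B-A,rcond=None)[0];print(A+k[0]*d,B+k[1]*e,target(0,.051)[0])
E
```

```text
[ 1.1 -1.6  1.1] [0.    0.001 0.002] [ 1.2 -1.6 74.1] [0.    0.001 0.002]
105.0
scene (368.6, 182) [367.11708244 181.71334501]
top (277.9, 177.9) [278.21663754 179.97769569]
[0.51831229 0.20307161 0.10561189] [0.51831145 0.20306986 0.1056115 ] [0.51439442 0.20262187 0.10362414]
```

View pics/pre.png

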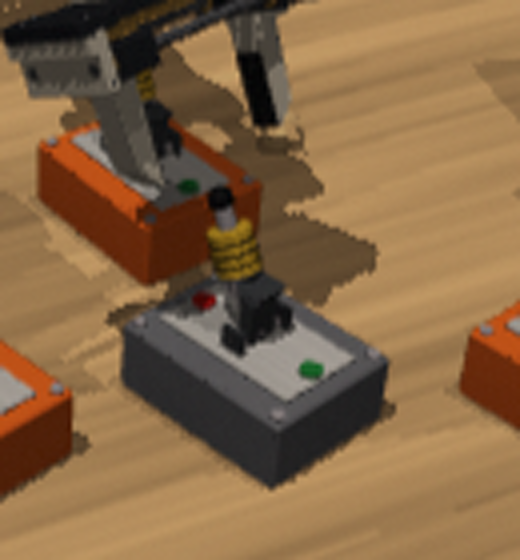

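The picture shows the open fingers straddling the rod line, with tips at crop (145,190) and (265,120) and the ball at (221,197) between them. The ray-triangulated collar is about 3 mm further in +x than the model, so I'll allow 2 mm. Descending.

Emit:
carry_out(
  motion=[
    [-1,-2,20,0,0,0],
    [-1,-2,40,0,0,0],
    [-1,-2,60,0,0,0],
    [-1,-2,74,0,0,0],
    [-1,-2,74,0,0,0],
  ],
)

```text
clock: 2.2
tool_pos: [0.5137, 0.2009, 0.108]
orientation: [-0.134, 0.966, 0.03, 0.22]
force: [-0.3, -0.6, -0.2]
opening: 0.0915
```

Emit:
carry_out(
  motion=[
    [0,0,0,0,0,0],
    [0,0,0,0,0,0],
  ],
)

```text
clock: 2.37
tool_pos: [0.5146, 0.201, 0.1107]
orientation: [-0.134, 0.965, 0.03, 0.223]
force: [-0.2, 0.6, -0.4]
opening: 0.0919
```

```bash
sed -i 's/\.537,\.209/.539,.2093/' h.py; python3 - <<'E'
from h import *
print(*delta(0,.057),robot.observe()["force"])
S=robot.snapshot("scene")[:,:,::-1]
cv2.imwrite("pics/g1.png",cv2.resize(S[120:260,310:440],None,fx=4,fy=4,interpolation=2))
E
```

```text
[1.1 1.4 1.4] [-0.001  0.004  0.001] [-0.15201397  0.56184808 -0.36482555]
```

View pics/g1.png

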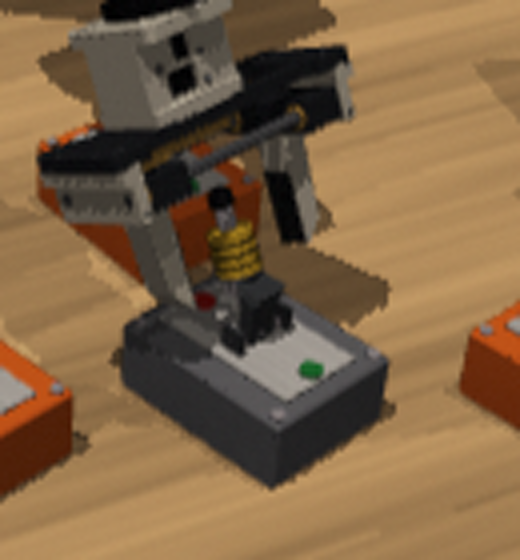

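The finger tips, at crop (185,300) and (297,240), have their midpoint (241,270) on the collar foot, so it is centred. Closing.

Emit:
carry_out(
  motion=[
    [1,1,0,0,0,0],
    [1,1,0,0,0,0],
    [1,1,0,0,0,0],
    [1,1,0,0,0,0],
    [1,1,0,0,0,0],
  ],
  grip=-1,
  newtons=35,
)

```text
clock: 2.83
tool_pos: [0.5133, 0.2015, 0.1093]
orientation: [-0.134, 0.965, 0.03, 0.221]
force: [0.3, 0.5, -0.1]
opening: 0.0625
```

Emit:
carry_out(
  motion=[
    [0,0,0,0,0,0],
    [0,0,0,0,0,0],
    [0,0,0,0,0,0],
  ],
)

```text
clock: 3.08
tool_pos: [0.5133, 0.2015, 0.109]
orientation: [-0.134, 0.966, 0.03, 0.221]
force: [0.6, -0.7, 0.1]
opening: 0.0431
```

Emit:
carry_out(
  motion=[
    [0,0,0,0,0,0],
    [0,0,0,0,0,0],
    [0,0,0,0,0,0],
    [0,0,0,0,0,0],
    [0,0,0,0,0,0],
  ],
)

```text
clock: 3.5
tool_pos: [0.5133, 0.2015, 0.1091]
orientation: [-0.134, 0.966, 0.03, 0.221]
force: [-0.0, 0.3, -1.3]
opening: 0.0272
```

Gripped at about 28 mm. Now lift 14 mm along the rod.

Emit:
carry_out(
  motion=[
    [0,0,-4,0,0,0],
    [0,0,-8,0,0,0],
    [0,0,-12,0,0,0],
    [0,0,-14,0,0,0],
    [0,0,-14,0,0,0],
  ],
)

```text
clock: 3.92
tool_pos: [0.5071, 0.1998, 0.1221]
orientation: [-0.134, 0.966, 0.03, 0.221]
force: [3.0, 1.1, -4.3]
opening: 0.0274
```

Emit:
carry_out(
  motion=[
    [0,0,0,0,0,0],
    [0,0,0,0,0,0],
  ],
)

```text
clock: 4.08
tool_pos: [0.5073, 0.1999, 0.1217]
orientation: [-0.134, 0.966, 0.03, 0.221]
force: [2.1, 1.1, -3.8]
opening: 0.0273
```

```bash
python3 - <<'E'
from h import *
s=robot.observe();print(s["force"],s["tool_pos"],s["opening"]);
for th in(0,.1,.2,.3,.4,.5,.6,.7,.8,.9): print(th,*delta(th,.071,s))
S=robot.snapshot("scene")[:,:,::-1]
cv2.imwrite("pics/g2.png",cv2.resize(S[120:260,310:440],None,fx=4,fy=4,interpolation=2))
E
```

```text
[ 2.13295176  1.14090304 -3.82443918] [0.50734639 0.19987525 0.1216542 ] 0.027345576110416107
0 [-0.7  0.5  0.4] [-0.001  0.     0.001]
0.1 [-8.1  0.5  0.8] [-0.001  0.1    0.001]
0.2 [-15.4   0.5   1.9] [-0.001  0.2    0.001]
0.3 [-22.6   0.5   3.7] [-0.001  0.3    0.001]
0.4 [-29.6   0.5   6.2] [-0.001  0.4    0.001]
0.5 [-36.2   0.5   9.5] [-0.001  0.5    0.   ]
0.6 [-42.5   0.5  13.3] [-0.001  0.6    0.   ]
0.7 [-48.4   0.5  17.8] [-0.001  0.7    0.   ]
0.8 [-53.8   0.5  22.8] [-0.001  0.8    0.   ]
0.9 [-58.7   0.5  28.4] [-0.001  0.9    0.   ]
```

View pics/g2.png

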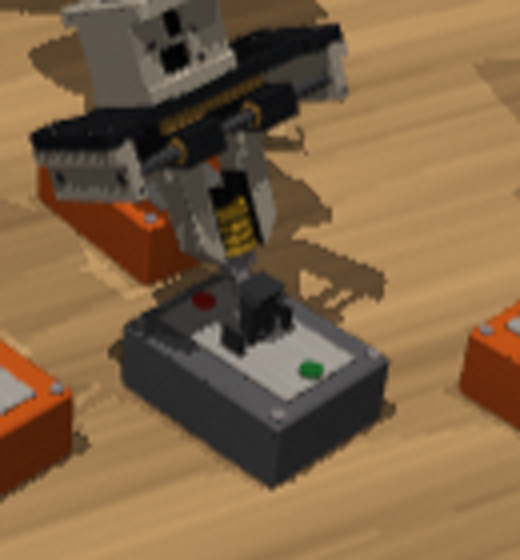

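The collar (crop 235,225) is visibly raised, with bare rod below it and a 4.5 N pull that matches the spring. Swinging now.

Emit:
carry_out(
  motion=[
    [-7.5,0,0.4,0,0.1,0],
    [-15,0,1.5,0,0.2,0],
    [-22,0,3.3,0,0.3,0],
    [-29,0,5.8,0,0.4,0],
    [-36,0,9,0,0.5,0],
  ],
)

```text
clock: 4.55
tool_pos: [0.5407, 0.2093, 0.1291]
orientation: [-0.137, 0.99, -0.005, -0.029]
force: [-3.5, -1.5, -5.6]
opening: 0.0275
```

Emit:
carry_out(
  motion=[
    [0,0,0,0,0,0],
    [0,0,0,0,0,0],
  ],
)

```text
clock: 4.72
tool_pos: [0.5418, 0.2096, 0.1271]
orientation: [-0.137, 0.99, -0.004, -0.025]
force: [-1.2, -1.5, -5.4]
opening: 0.0274
```

```bash
python3 - <<'E'
from h import *
s=robot.observe();print(s["force"],s["tool_pos"],s["opening"],s["joints"]);
for th in(.5,.6,.7,.8,.9,.93): print(th,*delta(th,.071,s))
E
```

```text
[-1.19191188 -1.51300422 -5.41177992] [0.54184209 0.20957192 0.12714352] 0.027385587812295664 [ 0.23873859  0.58533816  1.48286266 -0.00339059  1.12423837 -1.60582914]
0.5 [-0.8  0.5 -1.8] [-0.001 -0.001  0.   ]
0.6 [-8.2  0.5 -1.4] [-0.001  0.099  0.   ]
0.7 [-15.5   0.5  -0.3] [-0.001  0.199  0.   ]
0.8 [-22.7   0.5   1.5] [-0.001  0.299  0.   ]
0.9 [-29.6   0.5   4. ] [-0.001  0.399  0.   ]
0.93 [-31.7   0.5   4.9] [-0.001  0.429  0.   ]
```

Emit:
carry_out(
  motion=[
    [-8,0,-1,0,0.1,0],
    [-15,0,0,0,0.2,0],
    [-22.5,0,1.5,0,0.3,0],
    [-30,0,4,0,0.4,0],
    [-30.5,0,4.3,0,0.41,0],
  ],
)

```text
clock: 5.13
tool_pos: [0.5686, 0.2171, 0.1193]
orientation: [-0.133, 0.963, -0.033, -0.233]
force: [-13.3, -4.4, -0.8]
opening: 0.0271
```

Emit:
carry_out(
  motion=[
    [0,0,0,0,0,0],
    [0,0,0,0,0,0],
    [0,0,0,0,0,0],
  ],
)

```text
clock: 5.38
tool_pos: [0.5697, 0.2174, 0.1228]
orientation: [-0.133, 0.964, -0.032, -0.226]
force: [-5.5, -2.0, -2.7]
opening: 0.0275
```

```bash
python3 - <<'E'
from h import *
s=robot.observe();print(s["force"],s["opening"],*delta(.9,.071,s),*delta(.9,.057,s))
S=robot.snapshot("scene")[:,:,::-1]
cv2.imwrite("pics/g3.png",cv2.resize(S[120:260,310:440],None,fx=4,fy=4,interpolation=2))
E
```

```text
[-5.54767975 -1.97130838 -2.67792126] 0.02751336323452657 [-0.9  0.5  0.8] [-0.001 -0.01  -0.   ] [-1.1  0.5 14.8] [-0.001 -0.01  -0.   ]
```

View pics/g3.png

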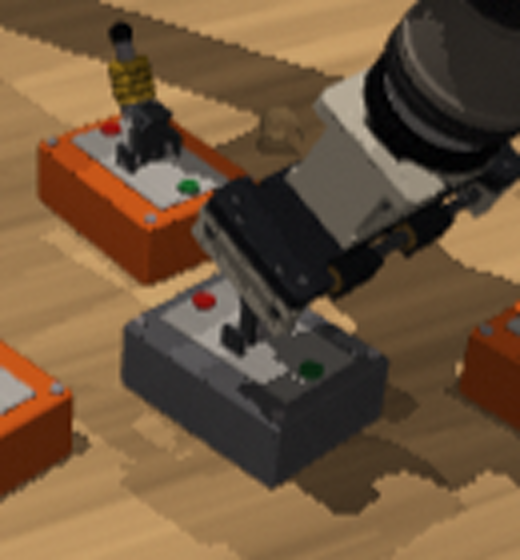

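The lever is over at the green side and pressing lightly on its stop (about 6 N). Lower the collar along the rod, then open.

Emit:
carry_out(
  motion=[
    [0,0,4,0,0,0],
    [0,0,8,0,0,0],
    [0,0,12,0,0,0],
    [0,0,14,0,0,0],
    [0,0,14,0,0,0],
  ],
)

```text
clock: 5.85
tool_pos: [0.5641, 0.2159, 0.1109]
orientation: [-0.133, 0.965, -0.032, -0.225]
force: [-5.5, -2.1, -1.4]
opening: 0.0276
```

Emit:
carry_out(
  motion=[
    [0,0,0,0,0,0],
    [0,0,0,0,0,0],
    [0,0,0,0,0,0],
    [0,0,0,0,0,0],
    [0,0,0,0,0,0],
  ],
  grip=1,
)

```text
clock: 6.27
tool_pos: [0.5659, 0.2164, 0.1113]
orientation: [-0.133, 0.965, -0.032, -0.225]
force: [-0.2, -0.0, -0.6]
opening: 0.056
```

Emit:
carry_out(
  motion=[
    [0,0,0,0,0,0],
    [0,0,0,0,0,0],
    [0,0,0,0,0,0],
    [0,0,0,0,0,0],
    [0,0,0,0,0,0],
  ],
)

```text
clock: 6.68
tool_pos: [0.5655, 0.2163, 0.1108]
orientation: [-0.133, 0.965, -0.032, -0.226]
force: [-0.2, 0.2, -0.4]
opening: 0.0885
```

Free of contact. Retreat along the rod.

Emit:
carry_out(
  motion=[
    [0,0,-30,0,0,0],
    [0,0,-65,0,0,0],
    [0,0,-100,0,0,0],
    [0,0,-120,0,0,0],
    [0,0,-120,0,0,0],
  ],
)

```text
clock: 7.1
tool_pos: [0.6189, 0.2313, 0.2228]
orientation: [-0.133, 0.966, -0.031, -0.221]
force: [-1.0, -0.3, -0.1]
opening: 0.0921
```

Emit:
carry_out(
  motion=[
    [-15,0,-30,0,-0.1,0],
    [0,0,-60,0,-0.2,0],
    [0,0,-60,0,-0.3,0],
    [0,0,-60,0,-0.3,0],
    [0,0,-60,0,-0.3,0],
  ],
)

```text
clock: 7.52
tool_pos: [0.6407, 0.2379, 0.2727]
orientation: [-0.137, 0.987, -0.012, -0.08]
force: [0.1, 0.8, 1.1]
opening: 0.0921
```

```bash
python3 - <<'E'
from h import *
s=robot.observe();print(s["clock"],s["force"],s["qd"].round(3))
S=robot.snapshot("scene")[:,:,::-1]
a=cv2.resize(S[150:250,330:430],None,fx=3.9,fy=3.9,interpolation=2);b=cv2.resize(S[210:310,160:260],None,fx=3.9,fy=3.9,interpolation=2)
cv2.imwrite("pics/end.png",np.hstack([a,b]))
m=cv2.inRange(cv2.cvtColor(np.ascontiguousarray(S),cv2.COLOR_BGR2HSV),(20,150,80),(35,255,255));m[:165]=0;m[245:]=0;m[:,:362]=0;m[:,412:]=0
print("collar px",np.argwhere(m).mean(0)[::-1],"expected down/4mm/14mm up",*[proj("scene",target(.9,d-.003)[0]) for d in(.054,.058,.068)])
E
```

```text
7.5167 [0.14093136 0.81900428 1.11076327] [-0.002  0.058 -0.083 -0.001  0.04  -0.   ]
collar px [382.75384615 189.29230769] expected down/4mm/14mm up [382.87625941 191.29958247] [383.59445262 190.38930322] [385.41055719 188.08746812]
```

View pics/end.png

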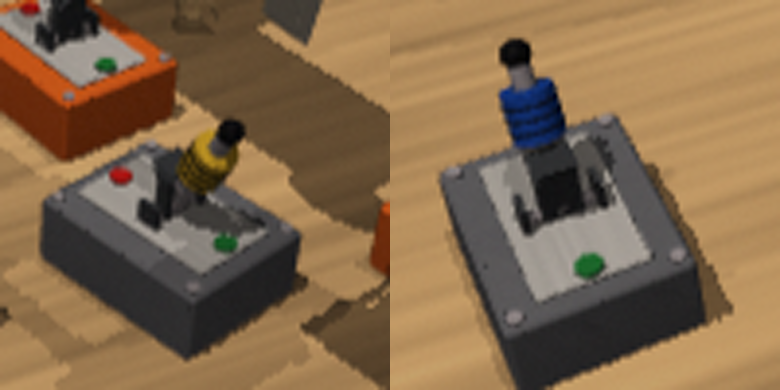

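The lever leans to green and the blue one is untouched. Whether the collar is fully down is borderline to within a few mm, so I'll measure its extent along the rod relative to the ball and look closer.

```bash
python3 - <<'E'
from h import *
def meas(I,th,n,box):
    x0,x1,y0,y1=box;h=cv2.cvtColor(np.ascontiguousarray(I),cv2.COLOR_BGR2HSV)
    m=cv2.inRange(h,(17,110,25),(38,255,255));k=np.zeros_like(m);k[y0:y1,x0:x1]=m[y0:y1,x0:x1]
    _,l,s,_=cv2.connectedComponentsWithStats(k);k=l==1+s[1:,4].argmax()
    P=np.argwhere(k)[:,::-1];ds=np.arange(.02,.11,.001);L=np.array([proj(n,target(th,d-.003)[0]) for d in ds])
    ax=(L[-1]-L[0])/np.linalg.norm(L[-1]-L[0]);c=np.interp((P-L[0])@ax,(L-L[0])@ax,ds)*1000
    print(n,th,len(P),"along rod mm: 5/50/95%",np.percentile(c,[2,50,98]).round(1))
S0=cv2.imread("pics/scene0.png");S=robot.snapshot("scene")[:,:,::-1]
meas(S0,0,"scene",(358,380,172,196));meas(S,.9,"scene",(372,395,178,202))
cv2.imwrite("pics/end2.png",np.hstack([cv2.resize(S0[162:212,345:395],None,fx=8,fy=8,interpolation=2),cv2.resize(S[170:220,355:405],None,fx=8,fy=8,interpolation=2)]))
E
```

```text
scene 0 203 along rod mm: 5/50/95% [36.  50.4 69.4]
scene 0.9 288 along rod mm: 5/50/95% [28.4 60.1 87.4]
```

View pics/end2.png

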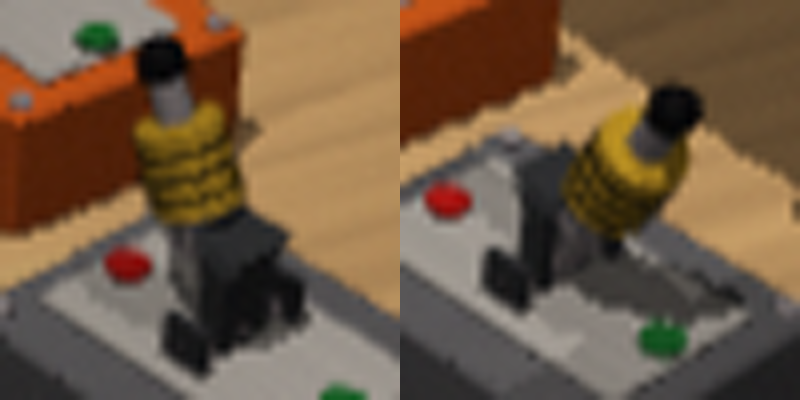

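Close up, the ball is at image (389.0,183.8); the model for 0.9 rad predicts about (388.7,184). The collar's top face is at (386,188.5), 5.6 px from the ball. The model gives about 5.3 px with the collar down and 4.2 px at 4 mm lift, so the collar is down. The arm is clear, so I'll hand in.

```bash
python3 -c "
from bench import robot
print(robot.observe()['force'],robot.observe()['clock'],robot.sign_off())"
```

```text
the job is handed in; nothing more can be done
[-0.0257025  -0.65540455 -0.07674461] 7.6167 None
```

The dust extraction is switched on, and I handed the job in at 7.6 s; sign-off gives no verdict. I pinched the yellow collar on the grey box and lifted it about 14 mm while the lever was still on the red side. I then swung the lever to the green stop, lowered the collar, let go and backed off.

- **Lever and collar:** in the last picture the ball sits within about 0.5 px of where it should be at 0.9 rad. The gap from ball to collar matches a collar that is down: 5.6 px, against about 5.3 px expected down and 4.2 px at 4 mm lift. I read those positions by eye from an enlarged crop.
- **Blue lever:** it still stands on its off side, untouched.
- **Contact:** the force on the tool is under 1 N, so the arm touches nothing.
- **Check that failed:** the automatic colour-mask measurement of the collar on the last picture was unusable, because it picked up the wood behind it. I relied on the crop instead.

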